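# Tighten the blade clamp key of an ink fountain

### The job

On the print shop's bench stands an ink fountain with a row of five keys. Screw the T-handled key, the blade clamp, clockwise until it bites and stays firmly tight, but do not force it further; it needs more than one hold. Do not touch the four wing keys beside it, whose settings must stay, leave the loose things on the bench where they are, and let go.

Things in the scene. Friction and masses are not known exactly. Their poses are not given: they have to be found in the camera images.
- clamp_grip (a point): middle of the crossbar of the clamp key, the only T-handled key in the row, plain steel, at any of the five places. z: the turning axis, out of the panel, leaning 20 degrees from vertical towards the fountain's front (robot side); x along the bar (64 mm long, 14 thick, 16 tall, top 8 mm above this point). Below: stem 14 mm thick, at its foot a collar with a stop pin, from 40 mm down
- clamp_base: boss of the clamp key, fixed, 34 mm diameter, 12 mm high; origin on the panel on the key's axis. The nearest wing tip can be 44 mm from this axis, tops nearly level with the T bar: the hand must come and go straight along the axis, with fingers opened only a little (about 30 mm) when taking hold and letting go
- clamp (a joint): turn of the clamp key, rad, growing clockwise seen from outside. Starts between 0 and 0.6. Even drag of 0.12 N m up to 2.60, where it bites; then it winds up like a spring, 0.8 N m more per rad. Let go, it keeps 2.60 to about 2.75 and creeps back from more. Tight: past 2.65 when let go. Above 3.30 the blade bends: stop once the resistance has risen by 0.15 to 0.35 N m
- fountain: ink fountain fixed to the bench: grey casting 250 x 400 mm, cheeks 75 mm high; five keys in a straight row at 66 mm pitch, axes parallel, on a panel sloping to its front (own -x); steel roller behind the keys, top 105 mm above the bench. Origin on the bench, under the middle of the key row (which leaves the panel 60 mm up); y along the row, z up
- wing1: one of four identical steel wing keys on the fountain's panel; not to be touched, it turns very easily. Hub 18 mm diameter, flat wing 44 mm wide, 6 thick, 24 tall, its top 58 mm above the key's origin, which is on its axis at the top of its boss; z along the axis out of the panel, x along the wing
- wing1_tip (a point): end of the wing of wing1, 22 mm from its axis and 46 mm above its origin
- wing2: one of four identical steel wing keys on the fountain's panel; not to be touched, it turns very easily. Hub 18 mm diameter, flat wing 44 mm wide, 6 thick, 24 tall, its top 58 mm above the key's origin, which is on its axis at the top of its boss; z along the axis out of the panel, x along the wing
- wing2_tip (a point): end of the wing of wing2, 22 mm from its axis and 46 mm above its origin
- wing3: one of four identical steel wing keys on the fountain's panel; not to be touched, it turns very easily. Hub 18 mm diameter, flat wing 44 mm wide, 6 thick, 24 tall, its top 58 mm above the key's origin, which is on its axis at the top of its boss; z along the axis out of the panel, x along the wing
- wing3_tip (a point): end of the wing of wing3, 22 mm from its axis and 46 mm above its origin
- wing4: one of four identical steel wing keys on the fountain's panel; not to be touched, it turns very easily. Hub 18 mm diameter, flat wing 44 mm wide, 6 thick, 24 tall, its top 58 mm above the key's origin, which is on its axis at the top of its boss; z along the axis out of the panel, x along the wing
- wing4_tip (a point): end of the wing of wing4, 22 mm from its axis and 46 mm above its origin
- ink_tin: closed ink tin, 84 mm diameter, 75 mm tall, origin at the middle of its underside, left end of the fountain; loose, not to be disturbed
- ink_knife: ink knife 200 mm long lying flat along its x axis, in front of the fountain; loose, not to be disturbed
- brayer: hand roller (100 mm rubber roller 40 mm thick, wooden handle) lying at the right end of the fountain; loose, not to be disturbed
- composing_stick: steel composing stick 200 x 50 x 18 mm with a sliding knee, in front of the fountain; loose, not to be disturbed
- furniture_long: wooden spacing block 150 x 30 x 22 mm lying flat near the left front of the fountain; loose, not to be disturbed
- furniture_short: wooden spacing block 90 x 40 x 22 mm lying flat at the right end of the fountain; loose, not to be disturbed

How it is judged:
By the outcome, as a careful person would: the job done as asked, in the order asked, and still so for the second after the job is handed in, with the robot touching nothing.
It also fails if it takes over 54 s, if anything falls off the work surface, if the arm or the gripper's body presses on something with over 40 N, if the wrist force passes 120 N, or if a joint passes its speed limit or range.

### The arm

A 7-joint arm with a two-finger parallel gripper is mounted at the origin on the work surface. World frame = base frame: x ahead of the robot, y to its left, z up, the work surface at z = 0. Lengths are in m, angles in rad, forces in N, time in s.
With the tool pointing down it reaches from about 0.425 to 0.925 m from the base axis. Payload 6.8 kg.
Tool frame: the origin (TCP) lies midway between the tips of the shut fingers; the grasp point (between the pads) lies 19 mm behind it; z points along the fingers, y is the line along which they close (so a half turn about z gives the same grasp; the last joint's range is limited). The gripper opens to 85 mm and grips with 20 to 120 N. Pads are 22 mm wide; open, the fingers measure 114 mm over their backs; the gripper's body (76 mm by 85 mm) begins 54 mm behind the grasp point. The pads swing forward as they close: fully open they stand 13 mm farther back than shut.
Start: joints at [1.145, 0.477, 0.022, 1.555, -0.011, 1.109, -0.083], TCP at [0.211, -0.641, 0.199] pointing down, gripper open.
Joint ranges: [-2.96, 2.96], [-0.34, 2.1], [-1.41, 1.46], [0.24, 2.44], [-1.37, 4.51], [0.17, 1.92], [-2.96, 2.96]. Speed limits (rad/s): [2.39, 2.39, 3.14, 3.14, 3.14, 3.14, 3.14].

### API

Orientations are given as a unit quaternion [w, x, y, z].
In Python, from station import bot gives the robot as it stands.
- The arm moves only by the tool jog_arm, never from a script. Its argument "rows" is a list of rows, each an object of numbers: "fingers": the finger opening in mm, from 0 to 85.4; "x", "y", "z": the shift along the tool's x, y, z in mm; "ax", "ay", "az": the turn, a rotation vector about the tool's x, y, z in degrees. A call has exactly 8 rows; each row shifts and turns the commanded pose from where the row before left it, along the tool's axes as they then stand; what a row does not reach is not made up. A row lasts 1/10 s, in which the tool goes at most 50 mm and 8.59 degrees, less where a joint would pass 70% of its speed; a pose out of reach is approached as far as the arm can. A call with a gripper value outside its range is refused whole. The fingers move at their own pace and stop on an object; "force" is the grip in N (left out, the last holds). Time passes only in rows, so rows that do not move let the fingers close, or fill a call up. It gives the time, the measured TCP pose, the force, the opening and the grip force at its end, in the units of the state.
- bot.get_obs(): the state, without advancing time (a new reading comes with each control period).
- bot.read_camera(name): name is "side" or "top" or "wrist"; returns a dict with "pixels" (384x512x3 uint8, red, green, blue), "vertical_fov" (degrees; the focal length in pixels is half the picture's height over the tangent of half this angle, whatever the lens; pixels are square), "cx", "cy" (the principal point, pixels), "dist_coeffs" ([k1, k2, p1, p2, k3] as OpenCV has them; the pictures are not rectified), "world_from_camera" (4x4, takes a point from camera to world coordinates). Camera axes: x right, y down, z forward; pixel columns grow to the right and rows downward; lengths in m; the calibration is good to about 2 mm. A picture is of the moment at which its call begins. There is no depth.
- bot.hand_in(): hands the job in; it is judged then, once.
The state is a dict: "t": time; "q": joint angles; "joint_vel": joint speeds; "joint_torque": joint torques, N m; "eef_pos": TCP position; "tool_rot": TCP orientation; "contact_force": force on the tool from outside, world axes, zero at the start; "torque": the same for the moment, N m; "gripper_width": opening from 0.0 (shut) to 1.0 (fully open); "grasp_force": force on a finger pad.
Only numpy, scipy, OpenCV 4.12 (cv2) and the standard library are available. Lean on these libraries where they do the work, as an engineer would, in place of code of your own. Each camera call takes 0.05 s, during which the arm holds its last target. There are 200 camera calls.

## Working session

There is one attempt and no reset: what is moved stays moved. The work goes in short steps, Python scripts to look and compute and a tool call to move; the robot and the scene stay as the last step left them, time stands still between calls to the robot, and variables do not carry over. Pictures are saved under pics/ and viewed, at most 10 in all, crops included, and the job is handed in when it is done.

Besides the shell and the picture viewer there is one more tool, called after ">>>" as a command line: name --argument value ..., lists and objects as JSON in quotes. jog_arm: Moves the arm, as the interface text tells. Its arguments: {"type":"object","properties":{"rows":{"type":"array","items":{"type":"object","properties":{"fingers":{"type":"number"},"x":{"type":"number"},"y":{"type":"number"},"z":{"type":"number"},"ax":{"type":"number"},"ay":{"type":"number"},"az":{"type":"number"}}}},"force":{"type":"number"}},"required":["rows"]}

```bash
mkdir -p pics; cat > h.py <<'E'
import numpy as np, cv2
from station import bot
from scipy.spatial.transform import Rotation as R
def grab(n,f):
    c=bot.read_camera(n); cv2.imwrite('pics/'+f,c['pixels'][:,:,::-1])
    np.save('pics/'+f[:-4]+'.npy',c,allow_pickle=True); return c
def K(c):
    f=192/np.tan(np.radians(c['vertical_fov'])/2); return np.array([[f,0,c['cx']],[0,f,c['cy']],[0,0,1]])
def ray(c,uv):
    p=cv2.undistortPoints(np.array([[uv]],float),K(c),np.array(c['dist_coeffs'],float))[0,0]
    T=np.array(c['world_from_camera']); d=T[:3,:3]@[p[0],p[1],1]; return T[:3,3],d/np.linalg.norm(d)
def onz(c,uv,z):
    o,d=ray(c,uv); return o+d*(z-o[2])/d[2]
def proj(c,P):
    T=np.linalg.inv(np.array(c['world_from_camera'])); rv=cv2.Rodrigues(T[:3,:3])[0]
    return cv2.projectPoints(np.array(P,float).reshape(-1,1,3),rv,T[:3,3],K(c),np.array(c['dist_coeffs'],float))[0][:,0]
def two(c1,u1,c2,u2):
    o1,d1=ray(c1,u1);o2,d2=ray(c2,u2)
    s=np.linalg.lstsq(np.c_[d1,-d2],o2-o1,rcond=None)[0]; a=o1+s[0]*d1;b=o2+s[1]*d2
    return (a+b)/2,np.linalg.norm(a-b)
def load(f): return np.load('pics/'+f+'.npy',allow_pickle=True).item()
E
python3 - <<'E'
from h import *
a=grab('top','t1.png');b=grab('side','s1.png')
for c in(a,b):print(np.round(c['world_from_camera'],3),c['vertical_fov'])
im=np.hstack([a['pixels'],b['pixels']])[:,:,::-1]
o=bot.get_obs();print({k:np.round(v,3) for k,v in o.items()})
E
```

```text
[[ 0.021 -0.993  0.119  0.475]
 [-1.    -0.02   0.013  0.024]
 [-0.011 -0.12  -0.993  0.909]
 [ 0.     0.     0.     1.   ]] 57.11155313523119
[[-0.713 -0.387  0.585  0.039]
 [-0.701  0.371 -0.609  0.553]
 [ 0.018 -0.844 -0.536  0.593]
 [ 0.     0.     0.     1.   ]] 52.644187307549366
{'t': np.float64(0.1), 'q': array([ 1.145,  0.478,  0.022,  1.556, -0.012,  1.109, -0.083]), 'joint_vel': array([-0.001, -0.002, -0.001, -0.003,  0.002, -0.002,  0.001]), 'joint_torque': array([ 4.0000e-03, -5.9776e+01,  1.6140e+00, -2.8195e+01,  1.3000e-02,
        5.0000e-03,  0.0000e+00]), 'eef_pos': array([ 0.211, -0.641,  0.198]), 'tool_rot': array([-0.001,  0.987,  0.158, -0.   ]), 'contact_force': array([ 0.243,  0.36 , -0.386]), 'torque': array([ 0.035, -0.024,  0.012]), 'grasp_force': np.float64(0.0), 'gripper_width': np.float64(1.001)}
```

View pics/t1.png

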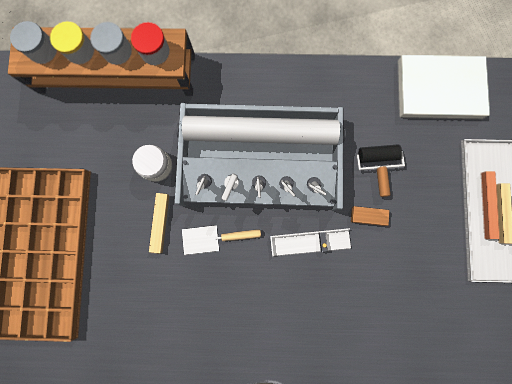

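View pics/s1.png

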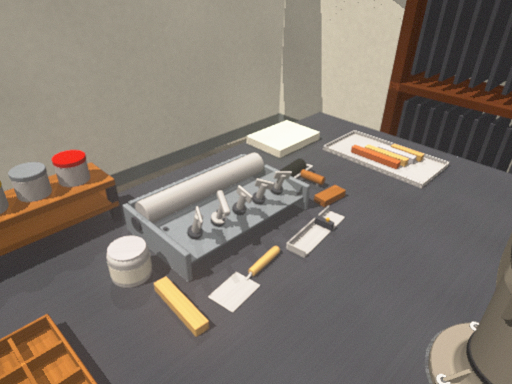

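The T key is second from the left: about (230,187) in the top view and (222,207) in the side view. I'll enlarge both.

```bash
python3 - <<'E'
from h import *
a=load('t1')['pixels'][160:215,170:340,::-1];b=load('s1')['pixels'][160:250,170:310,::-1]
a=cv2.resize(a,None,fx=4.5,fy=4.5,interpolation=cv2.INTER_CUBIC)
b=cv2.resize(b,None,fx=3.8,fy=3.8,interpolation=cv2.INTER_CUBIC)
o=np.zeros((a.shape[0]+b.shape[0],a.shape[1],3),np.uint8);o[:a.shape[0]]=a;o[a.shape[0]:,:b.shape[1]]=b
print(o.shape,a.shape);cv2.imwrite('pics/crop.png',o)
E
```

```text
(590, 765, 3) (248, 765, 3)
```

View pics/crop.png

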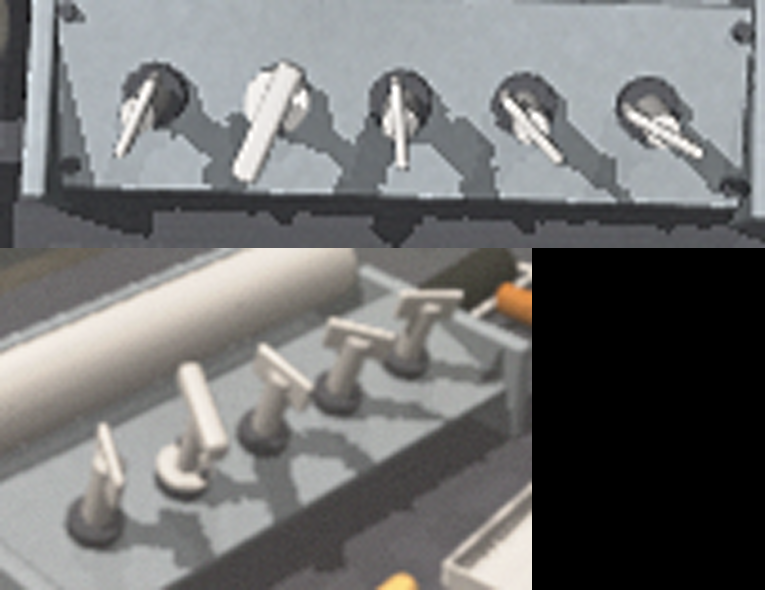

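```bash
python3 - <<'E'
from h import *
a=load('t1');b=load('s1')
A=lambda x,y:(170+x/4.5-.4,160+y/4.5-.4); B=lambda x,y:(170+x/3.8-.4,160+(y-248)/3.8-.4)
bt=[A(157,95),A(400,100),A(525,107),A(650,108)];bs=[B(96,522),B(264,432),B(338,390),B(408,355)]
P=[]
for u,v in zip(bt,bs):
    p,e=two(a,u,b,v);P.append(p);print('boss',p.round(4),e.round(4),onz(a,u,.068).round(4))
Q=np.array([onz(a,u,.068) for u in bt]);k=np.array([2,0,-1,-2.])
fx,fy=np.polyfit(k,Q[:,0],1),np.polyfit(k,Q[:,1],1)
yaw=np.arctan2(-fx[0],fy[0]);print('pitch',np.hypot(fx[0],fy[0]),'yaw',np.degrees(yaw))
base=np.array([fx[0]+fx[1],fy[0]+fy[1]]);print('boss clamp',base)
z=R.from_euler('z',yaw).apply([-np.sin(.349),0,np.cos(.349)])
print('axis',z)
f,e1=two(a,A(288,68),b,B(190,367));n,e2=two(a,A(244,176),b,B(213,446))
print(f.round(4),n.round(4),e1,e2,np.linalg.norm(f-n),'perp',(f-n)/np.linalg.norm(f-n)@z)
m=(f+n)/2; print('mid top',m, 'base->mid along', m-np.r_[base,.068])
E
```

```text
boss [0.6001 0.1583 0.0646] 0.0023 [0.6004 0.1586 0.068 ]
boss [0.5991 0.0269 0.0655] 0.0042 [0.6003 0.0283 0.068 ]
boss [ 0.5969 -0.0393  0.0682] 0.0022 [ 0.5978 -0.0386  0.068 ]
boss [ 0.5971 -0.1069  0.0665] 0.0044 [ 0.5986 -0.1052  0.068 ]
pitch 0.06595513686733413 yaw -0.5178758026128004
boss clamp [0.59999995 0.09322418]
axis [-0.3419443   0.00309079  0.93971514]
[0.6035 0.082  0.1358] [0.5534 0.106  0.1158] 0.004286468179618956 0.001012697146967797 0.05895454345713231 perp 0.026508183389569222
mid top [0.57844664 0.09401057 0.12580623] base->mid along [-0.02155331  0.00078639  0.05780623]
```

```bash
cat >> h.py <<'E'
ZA=np.array([-0.3419,0.0031,0.9397])
def target(G,barang,back):
    """barang: deg, bar direction from uphill, clockwise seen from outside; TCP 19mm past G minus back"""
    ex=np.cross([0,1,0],ZA);ex/=np.linalg.norm(ex);ey=np.cross(ZA,ex)
    t=np.radians(barang); bar=ex*np.cos(t)-ey*np.sin(t)
    z=-ZA; return bar,z,G-ZA*(.019-back)
def delta(G,barang,back):
    o=bot.get_obs();w,x,y,zz=o['tool_rot'];C=R.from_quat([x,y,zz,w]);best=None
    bar,z,p=target(G,barang,back)
    for s in(1,-1):
        M=np.c_[s*bar,np.cross(z,s*bar),z]; rv=(C.inv()*R.from_matrix(M)).as_rotvec(degrees=True)
        print('s',s,'rotvec deg',rv.round(2),'|',np.linalg.norm(rv).round(1),'shift in current axes mm',(C.inv().apply(p-o['eef_pos'])*1e3).round(1),'shift in target axes',(M.T@(p-o['eef_pos'])*1e3).round(1))
    print('q',np.round(o['q'],3),'pos',np.round(o['eef_pos'],4))
E
python3 - <<'E'
from h import *
delta(np.array([.5812,.0938,.1185]),24,.12)
E
```

```text
s 1 rotvec deg [ 0.77 20.47 41.79] | 46.5 shift in current axes mm [ 548.7 -593.   -14.3] shift in target axes [  -5.8 -802.    98.3]
s -1 rotvec deg [ -25.74    0.96 -136.03] | 138.4 shift in current axes mm [ 548.7 -593.   -14.3] shift in target axes [  5.8 802.   98.3]
q [ 1.145  0.478  0.022  1.556 -0.012  1.109 -0.083] pos [ 0.2107 -0.6406  0.1982]
```

>>> jog_arm --rows '[{"x":23,"y":-25,"z":-4,"fingers":85},{"x":23,"y":-25,"z":-4},{"x":23,"y":-25,"z":-4},{"x":23,"y":-25,"z":-4},{"x":23,"y":-25,"z":-4},{"x":23,"y":-25,"z":-4},{"x":23,"y":-25,"z":-4},{"x":23,"y":-25,"z":-4}]'

```text
invalid input
```

>>> jog_arm --rows '[{"x":23,"y":-25,"z":-4},{"x":23,"y":-25,"z":-4},{"x":23,"y":-25,"z":-4},{"x":23,"y":-25,"z":-4},{"x":23,"y":-25,"z":-4},{"x":23,"y":-25,"z":-4},{"x":23,"y":-25,"z":-4},{"x":23,"y":-25,"z":-4}]'

```text
invalid input
```

>>> jog_arm --rows '[{"x":23,"y":-25},{"x":23,"y":-25},{"x":23,"y":-25},{"x":23,"y":-25},{"x":23,"y":-25},{"x":23,"y":-25},{"x":23,"y":-25},{"x":0}]'

```text
invalid input
```

```bash
python3 - <<'E'
from h import *
delta(np.array([.5812,.0938,.1185]),24,.12)
E
```

```text
s 1 rotvec deg [ 0.77 20.47 41.79] | 46.5 shift in current axes mm [ 548.7 -593.   -14.3] shift in target axes [  -5.8 -802.    98.3]
s -1 rotvec deg [ -25.74    0.96 -136.03] | 138.4 shift in current axes mm [ 548.7 -593.   -14.3] shift in target axes [  5.8 802.   98.3]
q [ 1.145  0.478  0.022  1.556 -0.012  1.109 -0.083] pos [ 0.2107 -0.6406  0.1982]
```

Probably every row needs all its fields.

>>> jog_arm --rows '[{"x":23,"y":-25,"z":-4,"ax":0,"ay":0,"az":0,"fingers":85},{"x":23,"y":-25,"z":-4,"ax":0,"ay":0,"az":0,"fingers":85},{"x":23,"y":-25,"z":-4,"ax":0,"ay":0,"az":0,"fingers":85},{"x":23,"y":-25,"z":-4,"ax":0,"ay":0,"az":0,"fingers":85},{"x":23,"y":-25,"z":-4,"ax":0,"ay":0,"az":0,"fingers":85},{"x":23,"y":-25,"z":-4,"ax":0,"ay":0,"az":0,"fingers":85},{"x":23,"y":-25,"z":-4,"ax":0,"ay":0,"az":0,"fingers":85},{"x":23,"y":-25,"z":-4,"ax":0,"ay":0,"az":0,"fingers":85}]'

```text
t: 0.9
eef_pos: [0.3234, -0.3922, 0.231]
tool_rot: [-0.0, 0.987, 0.158, -0.0]
contact_force: [0.6, 0.4, 1.0]
gripper_width: 0.994
grasp_force: 0.0
```

>>> jog_arm --rows '[{"x":23,"y":-25,"z":-4,"ax":0,"ay":0,"az":0,"fingers":85},{"x":23,"y":-25,"z":-4,"ax":0,"ay":0,"az":0,"fingers":85},{"x":23,"y":-25,"z":-4,"ax":0,"ay":0,"az":0,"fingers":85},{"x":23,"y":-25,"z":-4,"ax":0,"ay":0,"az":0,"fingers":85},{"x":23,"y":-25,"z":-4,"ax":0,"ay":0,"az":0,"fingers":85},{"x":23,"y":-25,"z":-4,"ax":0,"ay":0,"az":0,"fingers":85},{"x":23,"y":-25,"z":-4,"ax":0,"ay":0,"az":0,"fingers":85},{"x":23,"y":-25,"z":-4,"ax":0,"ay":0,"az":0,"fingers":85}]'

```text
t: 1.7
eef_pos: [0.4356, -0.1449, 0.2631]
tool_rot: [-0.0, 0.987, 0.158, -0.0]
contact_force: [-0.2, -0.1, 0.2]
gripper_width: 0.993
grasp_force: 0.0
```

>>> jog_arm --rows '[{"x":23,"y":-25,"z":0,"ax":0,"ay":0,"az":0,"fingers":50},{"x":23,"y":-25,"z":0,"ax":0,"ay":0,"az":0,"fingers":50},{"x":23,"y":-25,"z":0,"ax":0,"ay":0,"az":0,"fingers":50},{"x":23,"y":-25,"z":0,"ax":0,"ay":0,"az":0,"fingers":50},{"x":23,"y":-25,"z":0,"ax":0,"ay":0,"az":0,"fingers":30},{"x":23,"y":-25,"z":0,"ax":0,"ay":0,"az":0,"fingers":30},{"x":23,"y":-25,"z":0,"ax":0,"ay":0,"az":0,"fingers":30},{"x":0,"y":0,"z":0,"ax":0,"ay":0,"az":0,"fingers":30}]'

```text
t: 2.5
eef_pos: [0.5343, 0.0757, 0.2628]
tool_rot: [-0.002, 0.987, 0.162, 0.0]
contact_force: [-0.5, 0.9, 0.1]
gripper_width: 0.349
grasp_force: 0.0
```

```bash
python3 - <<'E'
from h import *
delta(np.array([.5812,.0938,.1185]),24,.12)
E
```

```text
s 1 rotvec deg [ 0.61 20.45 42.16] | 46.9 shift in current axes mm [ 17.5 -13.4  49.5] shift in target axes [-12.4 -14.8  50.6]
s -1 rotvec deg [ -25.66    0.76 -135.67] | 138.1 shift in current axes mm [ 17.5 -13.4  49.5] shift in target axes [12.4 14.8 50.6]
q [ 0.179  0.238 -0.513  1.774  0.123  1.161 -1.616] pos [0.5343 0.0757 0.2628]
```

>>> jog_arm --rows '[{"x":0,"y":0,"z":0,"ax":-1.4,"ay":0.04,"az":-7.4,"fingers":30},{"x":0,"y":0,"z":0,"ax":-1.4,"ay":0.04,"az":-7.4,"fingers":30},{"x":0,"y":0,"z":0,"ax":-1.4,"ay":0.04,"az":-7.4,"fingers":30},{"x":0,"y":0,"z":0,"ax":-1.4,"ay":0.04,"az":-7.4,"fingers":30},{"x":0,"y":0,"z":0,"ax":-1.4,"ay":0.04,"az":-7.4,"fingers":30},{"x":0,"y":0,"z":0,"ax":-1.4,"ay":0.04,"az":-7.4,"fingers":30},{"x":0,"y":0,"z":0,"ax":-1.4,"ay":0.04,"az":-7.4,"fingers":30},{"x":0,"y":0,"z":0,"ax":-1.4,"ay":0.04,"az":-7.4,"fingers":30}]'

```text
t: 3.3
eef_pos: [0.5333, 0.0695, 0.2627]
tool_rot: [0.092, 0.774, 0.626, 0.017]
contact_force: [0.3, -0.5, 0.4]
gripper_width: 0.353
grasp_force: 0.0
```

>>> jog_arm --rows '[{"x":0,"y":0,"z":0,"ax":-1.4,"ay":0.04,"az":-7.4,"fingers":30},{"x":0,"y":0,"z":0,"ax":-1.4,"ay":0.04,"az":-7.4,"fingers":30},{"x":0,"y":0,"z":0,"ax":-1.4,"ay":0.04,"az":-7.4,"fingers":30},{"x":0,"y":0,"z":0,"ax":-1.4,"ay":0.04,"az":-7.4,"fingers":30},{"x":0,"y":0,"z":0,"ax":-1.4,"ay":0.04,"az":-7.4,"fingers":30},{"x":0,"y":0,"z":0,"ax":-1.4,"ay":0.04,"az":-7.4,"fingers":30},{"x":0,"y":0,"z":0,"ax":-1.4,"ay":0.04,"az":-7.4,"fingers":30},{"x":0,"y":0,"z":0,"ax":-1.4,"ay":0.04,"az":-7.4,"fingers":30}]'

```text
t: 4.1
eef_pos: [0.5332, 0.0695, 0.2627]
tool_rot: [0.159, 0.353, 0.922, 0.03]
contact_force: [-0.1, -0.3, -0.8]
gripper_width: 0.35
grasp_force: 0.0
```

```bash
python3 - <<'E'
from h import *
delta(np.array([.5812,.0938,.1185]),24,.12)
E
```

```text
s 1 rotvec deg [  0.38   5.09 162.64] | 162.7 shift in current axes mm [20.2 18.9 49.6] shift in target axes [-13.9 -21.   50.9]
s -1 rotvec deg [ -3.56   0.26 -17.29] | 17.7 shift in current axes mm [20.2 18.9 49.6] shift in target axes [13.9 21.  50.9]
q [ 0.37   0.072 -0.745  2.01   0.297  0.82   0.298] pos [0.5332 0.0695 0.2627]
```

>>> jog_arm --rows '[{"x":0,"y":0,"z":0,"ax":-1.2,"ay":0.1,"az":-5.8,"fingers":30},{"x":0,"y":0,"z":0,"ax":-1.2,"ay":0.1,"az":-5.8,"fingers":30},{"x":0,"y":0,"z":0,"ax":-1.2,"ay":0.1,"az":-5.8,"fingers":30},{"x":7,"y":10.5,"z":20,"ax":0,"ay":0,"az":0,"fingers":30},{"x":7,"y":10.5,"z":20,"ax":0,"ay":0,"az":0,"fingers":30},{"x":0,"y":0,"z":10,"ax":0,"ay":0,"az":0,"fingers":30},{"x":0,"y":0,"z":0,"ax":0,"ay":0,"az":0,"fingers":30},{"x":0,"y":0,"z":0,"ax":0,"ay":0,"az":0,"fingers":30}]'

```text
t: 4.9
eef_pos: [0.547, 0.0942, 0.2148]
tool_rot: [0.17, 0.207, 0.963, 0.035]
contact_force: [0.5, -0.2, 0.4]
gripper_width: 0.349
grasp_force: 0.0
```

```bash
python3 - <<'E'
from h import *
G=np.array([.5812,.0938,.1185]);delta(G,24,.12)
c=grab('wrist','w1.png')
print(proj(c,[G+.008*ZA]+[G+.008*ZA+s*.032*target(G,24,0)[0] for s in(1,-1)]).round(1))
cv2.imwrite('pics/w1b.png',cv2.resize(c['pixels'][:,:,::-1],(800,600)))
E
```

```text
s 1 rotvec deg [-5.0000e-02 -4.0000e-02  1.7979e+02] | 179.8 shift in current axes mm [ 0.6 -0.4  1.2] shift in target axes [-0.6  0.4  1.2]
s -1 rotvec deg [ 0.03 -0.03 -0.21] | 0.2 shift in current axes mm [ 0.6 -0.4  1.2] shift in target axes [ 0.6 -0.4  1.2]
q [ 0.344  0.15  -0.759  2.066  0.384  0.675  0.489] pos [0.547  0.0942 0.2148]
[[255.5 180.1]
 [255.7 215.3]
 [255.2 142.4]]
```

View pics/w1b.png

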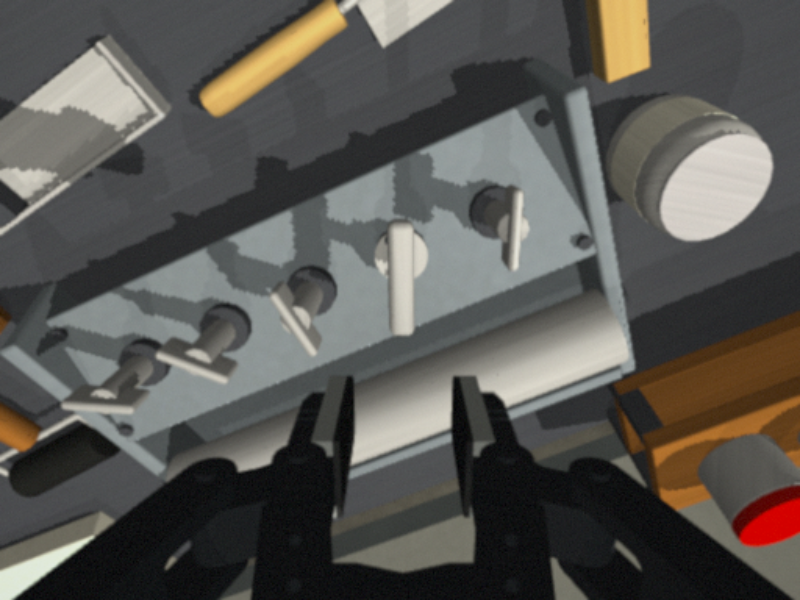

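The wrist view shows the T bar from (400,222) to (402,335) in the 800 px picture. That is within about 1 px of the prediction, so I'm going down the axis.

>>> jog_arm --rows '[{"x":0,"y":0,"z":12,"ax":0,"ay":0,"az":0,"fingers":30},{"x":0,"y":0,"z":12,"ax":0,"ay":0,"az":0,"fingers":30},{"x":0,"y":0,"z":12,"ax":0,"ay":0,"az":0,"fingers":30},{"x":0,"y":0,"z":12,"ax":0,"ay":0,"az":0,"fingers":30},{"x":0,"y":0,"z":12,"ax":0,"ay":0,"az":0,"fingers":30},{"x":0,"y":0,"z":12,"ax":0,"ay":0,"az":0,"fingers":30},{"x":0,"y":0,"z":0,"ax":0,"ay":0,"az":0,"fingers":30},{"x":0,"y":0,"z":0,"ax":0,"ay":0,"az":0,"fingers":30}]'

```text
t: 5.75
eef_pos: [0.5719, 0.0947, 0.1478]
tool_rot: [0.17, 0.207, 0.963, 0.035]
contact_force: [0.2, 0.7, 0.0]
gripper_width: 0.347
grasp_force: 0.0
```

```bash
python3 - <<'E'
from h import *
G=np.array([.5812,.0938,.1185]);delta(G,24,0)
c=grab('wrist','w2.png')
print(proj(c,[G+.008*ZA]+[G+.008*ZA+s*.032*target(G,24,0)[0] for s in(1,-1)]).round(1))
cv2.imwrite('pics/w2b.png',cv2.resize(c['pixels'][:,:,::-1],(800,600)))
E
```

```text
s 1 rotvec deg [ 3.000e-02 -1.100e-01  1.798e+02] | 179.8 shift in current axes mm [ 0.8 -1.3 49.7] shift in target axes [-0.8  1.2 49.7]
s -1 rotvec deg [ 0.07  0.02 -0.2 ] | 0.2 shift in current axes mm [ 0.8 -1.3 49.7] shift in target axes [ 0.8 -1.2 49.7]
q [ 0.246  0.287 -0.678  2.092  0.596  0.571  0.299] pos [0.5719 0.0947 0.1478]
[[253.7 212.2]
 [254.1 256.5]
 [253.3 163.4]]
```

View pics/w2b.png

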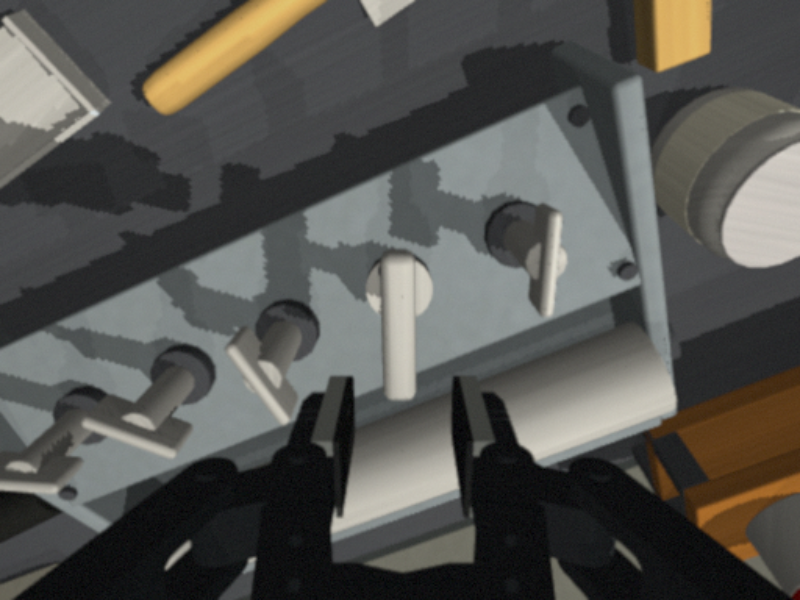

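The bar runs from (398,250) to (400,400), centred between the fingers and about 1.5 mm further along tool x. I'm finishing the descent and closing.

>>> jog_arm --rows '[{"x":1.5,"y":0,"z":8,"ax":0,"ay":0,"az":0,"fingers":30},{"x":0,"y":0,"z":8,"ax":0,"ay":0,"az":0,"fingers":30},{"x":0,"y":0,"z":8,"ax":0,"ay":0,"az":0,"fingers":30},{"x":0,"y":0,"z":8,"ax":0,"ay":0,"az":0,"fingers":30},{"x":0,"y":0,"z":8,"ax":0,"ay":0,"az":0,"fingers":30},{"x":0,"y":0,"z":8,"ax":0,"ay":0,"az":0,"fingers":30},{"x":0,"y":0,"z":0,"ax":0,"ay":0,"az":0,"fingers":30},{"x":0,"y":0,"z":0,"ax":0,"ay":0,"az":0,"fingers":30}]'

```text
t: 6.6
eef_pos: [0.5866, 0.0956, 0.1011]
tool_rot: [0.17, 0.206, 0.963, 0.035]
contact_force: [-0.5, 0.9, -0.4]
gripper_width: 0.348
grasp_force: 0.0
```

>>> jog_arm --rows '[{"x":0,"y":0,"z":0,"ax":0,"ay":0,"az":0,"fingers":5},{"x":0,"y":0,"z":0,"ax":0,"ay":0,"az":0,"fingers":5},{"x":0,"y":0,"z":0,"ax":0,"ay":0,"az":0,"fingers":5},{"x":0,"y":0,"z":0,"ax":0,"ay":0,"az":0,"fingers":5},{"x":0,"y":0,"z":0,"ax":0,"ay":0,"az":0,"fingers":5},{"x":0,"y":0,"z":0,"ax":0,"ay":0,"az":0,"fingers":5},{"x":0,"y":0,"z":0,"ax":0,"ay":0,"az":0,"fingers":5},{"x":0,"y":0,"z":0,"ax":0,"ay":0,"az":0,"fingers":5}]' --force 60

```text
t: 7.4
eef_pos: [0.5867, 0.0954, 0.1014]
tool_rot: [0.17, 0.206, 0.963, 0.035]
contact_force: [0.7, -0.0, 0.2]
gripper_width: 0.052
grasp_force: 0.0
```

```bash
cat >> h.py <<'E'
def st():
    o=bot.get_obs();G=np.array([.5812,.0938,.1185])
    w,x,y,z=o['tool_rot'];C=R.from_quat([x,y,z,w])
    ex=np.cross([0,1,0],ZA);ex/=np.linalg.norm(ex);ey=np.cross(ZA,ex);b=-C.as_matrix()[:,0]
    print('bar angle cw',np.degrees(np.arctan2(-b@ey,b@ex)).round(2),'axis moment(cw resist +)',(np.array(o['torque'])@ZA).round(3),
     'torque',np.round(o['torque'],3),'F tool',C.inv().apply(o['contact_force']).round(1),'q',np.round(o['q'],3),'jt7',np.round(o['joint_torque'][6],3),'t',o['t'],'pos',np.round(o['eef_pos'],4),'grip',o['grasp_force'],o['gripper_width'])
E
python3 -c "
from h import *
st();delta(np.array([.5812,.0938,.1185]),24,0)"
```

```text
bar angle cw 24.18 axis moment(cw resist +) -0.018 torque [ 0.032  0.371 -0.009] F tool [-0.6  0.2  0.1] q [ 0.168  0.375 -0.596  2.101  0.738  0.503  0.171] jt7 0.0 t 7.4 pos [0.5867 0.0954 0.1014] grip 0.0 0.05241165212426813
s 1 rotvec deg [-4.0000e-02 -1.0000e-01  1.7982e+02] | 179.8 shift in current axes mm [-1.3 -1.3  1.1] shift in target axes [1.3 1.3 1.1]
s -1 rotvec deg [ 0.06 -0.02 -0.18] | 0.2 shift in current axes mm [-1.3 -1.3  1.1] shift in target axes [-1.3 -1.3  1.1]
q [ 0.168  0.375 -0.596  2.101  0.738  0.503  0.171] pos [0.5867 0.0954 0.1014]
```

The fingers closed on nothing, so I'll look.

```bash
python3 - <<'E'
from h import *
c=grab('wrist','w3.png');s=grab('side','s3.png')
a=cv2.resize(c['pixels'],(480,360));b=cv2.resize(s['pixels'][120:260,140:330],None,fx=1.68,fy=1.68)
o=np.zeros((600,800,3),np.uint8);o[:360,:480]=a;o[360:360+b.shape[0],:b.shape[1]]=b
t=grab('top','t3.png')['pixels'][120:240,160:320];t=cv2.resize(t,None,fx=2,fy=2);o[360:600,480:800]=t
cv2.imwrite('pics/w3b.png',o[:,:,::-1])
E
```

```text
(no output)
```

View pics/w3b.png

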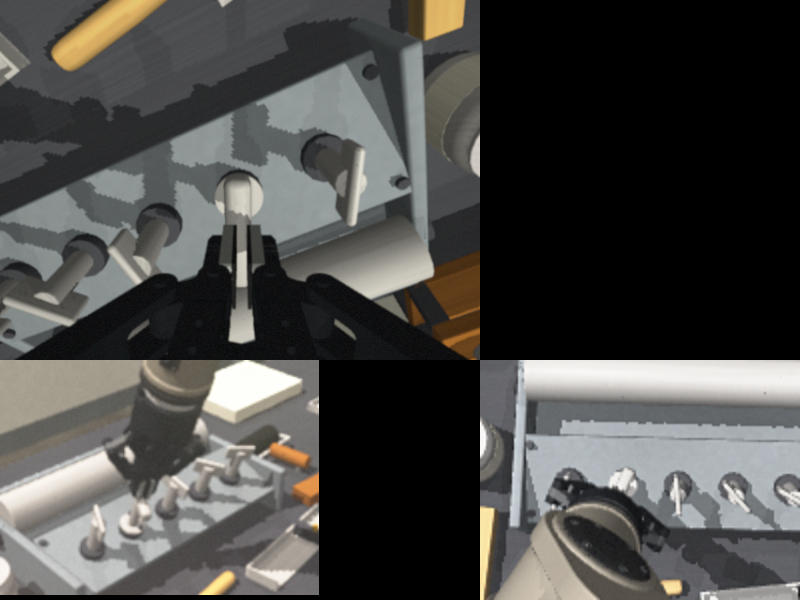

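```bash
python3 - <<'E'
from h import *
c=load('w3');G=np.array([.5812,.0938,.1185]);bar=target(G,24,0)[0]
for h in(.008,-.008):print(proj(c,[G+h*ZA+s*.032*bar for s in(1,-1)]).round(1))
T=np.array(c['world_from_camera']);o=bot.get_obs();w,x,y,z=o['tool_rot'];C=R.from_quat([x,y,z,w])
print('cam in tool',C.inv().apply(T[:3,3]-o['eef_pos']).round(4),'TCP px',proj(c,[o['eef_pos']]),proj(c,[o['eef_pos']-C.apply([0,0,.019])]))
a=cv2.resize(c['pixels'][140:384,180:340],None,fx=2.4,fy=2.4,interpolation=cv2.INTER_CUBIC)
b=cv2.resize(load('s3')['pixels'][165:235,185:265],None,fx=5,fy=5,interpolation=cv2.INTER_CUBIC)
q=np.zeros((600,800,3),np.uint8);q[:a.shape[0],:a.shape[1]]=a;q[:b.shape[0],400:400+b.shape[1]]=b
cv2.imwrite('pics/w4.png',q[:,:,::-1]);print(a.shape,b.shape)
E
```

```text
[[253.3 306.2]
 [252.1 192.7]]
[[253.6 288.3]
 [252.6 182.7]]
cam in tool [ 0.0817  0.0011 -0.1742] TCP px [[255.55123168 228.65220971]] [[255.37038928 244.25308793]]
(586, 384, 3) (350, 400, 3)
```

View pics/w4.png

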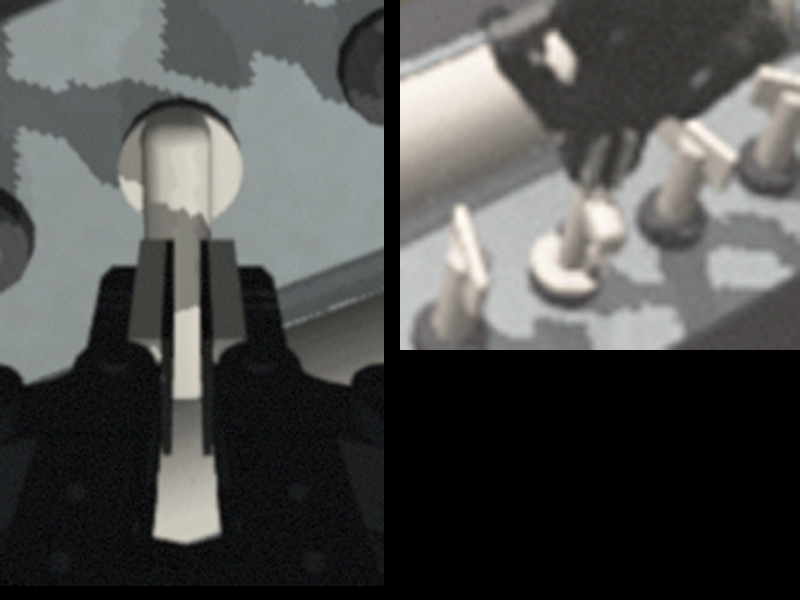

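```bash
python3 - <<'E'
from h import *
c=load('w3');s=load('s3');o=bot.get_obs();w,x,y,z=o['tool_rot'];C=R.from_quat([x,y,z,w])
for z in(0,-.01,-.02,-.03):
    P=[o['eef_pos']+C.apply([x,.006,z]) for x in(.011,-.011)]
    print(z,((proj(c,P)-[180,140])*2.4).round(0).tolist(),((proj(s,P)-[185,165])*5+[400,0]).round(0).tolist())
E
```

```text
0 [[207.0, 170.0], [206.0, 254.0]] [[566.0, 240.0], [553.0, 202.0]]
-0.01 [[208.0, 187.0], [207.0, 274.0]] [[571.0, 226.0], [558.0, 188.0]]
-0.02 [[209.0, 206.0], [208.0, 297.0]] [[575.0, 211.0], [562.0, 173.0]]
-0.03 [[211.0, 227.0], [210.0, 322.0]] [[580.0, 197.0], [566.0, 158.0]]
```

The fingertips are still above the bar. By the pictures they end about 36 mm behind the reported TCP, so I'll reopen and go deeper, watching the force.

>>> jog_arm --rows '[{"x":0,"y":0,"z":0,"ax":0,"ay":0,"az":0,"fingers":30},{"x":0,"y":-1.5,"z":0,"ax":0,"ay":0,"az":0,"fingers":30},{"x":0,"y":0,"z":0,"ax":0,"ay":0,"az":0,"fingers":30},{"x":0,"y":0,"z":0,"ax":0,"ay":0,"az":0,"fingers":30},{"x":0,"y":0,"z":0,"ax":0,"ay":0,"az":0,"fingers":30},{"x":0,"y":0,"z":4,"ax":0,"ay":0,"az":0,"fingers":30},{"x":0,"y":0,"z":4,"ax":0,"ay":0,"az":0,"fingers":30},{"x":0,"y":0,"z":0,"ax":0,"ay":0,"az":0,"fingers":30}]'

```text
t: 8.35
eef_pos: [0.5887, 0.0939, 0.0929]
tool_rot: [0.17, 0.206, 0.963, 0.035]
contact_force: [0.2, 0.3, 0.7]
gripper_width: 0.352
grasp_force: 0.0
```

>>> jog_arm --rows '[{"x":0,"y":0,"z":3,"ax":0,"ay":0,"az":0,"fingers":30},{"x":0,"y":0,"z":3,"ax":0,"ay":0,"az":0,"fingers":30},{"x":0,"y":0,"z":3,"ax":0,"ay":0,"az":0,"fingers":30},{"x":0,"y":0,"z":3,"ax":0,"ay":0,"az":0,"fingers":30},{"x":0,"y":0,"z":3,"ax":0,"ay":0,"az":0,"fingers":30},{"x":0,"y":0,"z":0,"ax":0,"ay":0,"az":0,"fingers":30},{"x":0,"y":0,"z":0,"ax":0,"ay":0,"az":0,"fingers":30},{"x":0,"y":0,"z":0,"ax":0,"ay":0,"az":0,"fingers":30}]'

```text
t: 9.15
eef_pos: [0.5941, 0.0941, 0.0797]
tool_rot: [0.17, 0.206, 0.963, 0.035]
contact_force: [0.6, -0.1, 0.4]
gripper_width: 0.35
grasp_force: 0.0
```

```bash
python3 - <<'E'
from h import *
st();c=grab('wrist','w5.png');s=grab('side','s5.png')
a=cv2.resize(c['pixels'][100:384,110:400],None,fx=1.6,fy=1.6,interpolation=cv2.INTER_CUBIC)
b=cv2.resize(s['pixels'][165:235,190:256],None,fx=5,fy=5,interpolation=cv2.INTER_CUBIC)
q=np.zeros((600,800,3),np.uint8);q[:a.shape[0],:a.shape[1]]=a;q[:b.shape[0],465:465+b.shape[1]]=b
cv2.imwrite('pics/w5b.png',q[:,:,::-1])
E
```

```text
bar angle cw 24.18 axis moment(cw resist +) 0.006 torque [0.026 0.33  0.014] F tool [-0.6  0.2 -0.2] q [ 0.133  0.415 -0.553  2.103  0.803  0.469  0.115] jt7 -0.0 t 9.15 pos [0.5941 0.0941 0.0797] grip 0.0 0.350496696989954
```

View pics/w5b.png

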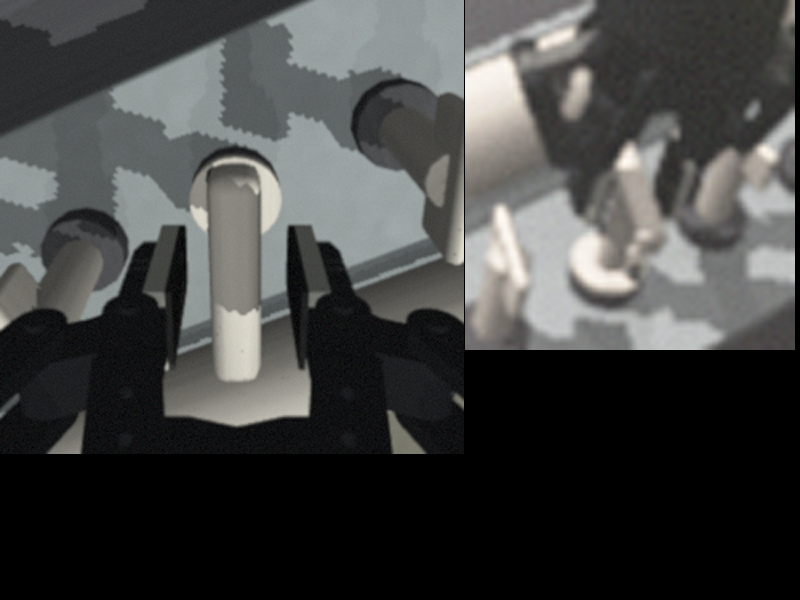

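The bar, at column 236, now lies midway between the pads at 175 and 298, and the side view shows the fingers straddling it. I'm closing.

>>> jog_arm --rows '[{"x":0,"y":0,"z":0,"ax":0,"ay":0,"az":0,"fingers":5},{"x":0,"y":0,"z":0,"ax":0,"ay":0,"az":0,"fingers":5},{"x":0,"y":0,"z":0,"ax":0,"ay":0,"az":0,"fingers":5},{"x":0,"y":0,"z":0,"ax":0,"ay":0,"az":0,"fingers":5},{"x":0,"y":0,"z":0,"ax":0,"ay":0,"az":0,"fingers":5},{"x":0,"y":0,"z":0,"ax":0,"ay":0,"az":0,"fingers":5},{"x":0,"y":0,"z":0,"ax":0,"ay":0,"az":0,"fingers":5},{"x":0,"y":0,"z":0,"ax":0,"ay":0,"az":0,"fingers":5}]' --force 60

```text
t: 10.05
eef_pos: [0.5939, 0.0938, 0.0798]
tool_rot: [0.17, 0.206, 0.963, 0.035]
contact_force: [-3.9, -0.9, 6.2]
gripper_width: 0.153
grasp_force: 59.5
```

```bash
python3 -c "
from h import *
st()"
```

```text
bar angle cw 24.18 axis moment(cw resist +) 0.013 torque [-0.255  0.659 -0.081] F tool [ 1.  -1.5 -7.1] q [ 0.133  0.415 -0.553  2.103  0.803  0.469  0.115] jt7 0.012 t 10.05 pos [0.5939 0.0938 0.0798] grip 59.50602659024298 0.15330083789906293
```

>>> jog_arm --rows '[{"x":0,"y":0,"z":0,"ax":0,"ay":0,"az":4,"fingers":5},{"x":0,"y":0,"z":0,"ax":0,"ay":0,"az":4,"fingers":5},{"x":0,"y":0,"z":0,"ax":0,"ay":0,"az":4,"fingers":5},{"x":0,"y":0,"z":0,"ax":0,"ay":0,"az":4,"fingers":5},{"x":0,"y":0,"z":0,"ax":0,"ay":0,"az":4,"fingers":5},{"x":0,"y":0,"z":0,"ax":0,"ay":0,"az":4,"fingers":5},{"x":0,"y":0,"z":0,"ax":0,"ay":0,"az":4,"fingers":5},{"x":0,"y":0,"z":0,"ax":0,"ay":0,"az":4,"fingers":5}]'

```text
t: 10.85
eef_pos: [0.5941, 0.094, 0.0799]
tool_rot: [0.154, 0.465, 0.868, 0.081]
contact_force: [-2.2, -1.6, 5.4]
gripper_width: 0.149
grasp_force: 59.4
```

```bash
python3 -c "
from h import *
st()"
```

```text
bar angle cw 56.32 axis moment(cw resist +) 0.065 torque [-0.174  0.578  0.004] F tool [-1.2 -1.1 -5.8] q [ 0.033  0.394 -0.431  2.109  0.716  0.431 -0.376] jt7 0.673 t 10.85 pos [0.5941 0.094  0.0799] grip 59.427891159430146 0.14889528865343343
```

>>> jog_arm --rows '[{"x":0,"y":0,"z":0,"ax":0,"ay":0,"az":5,"fingers":5},{"x":0,"y":0,"z":0,"ax":0,"ay":0,"az":5,"fingers":5},{"x":0,"y":0,"z":0,"ax":0,"ay":0,"az":5,"fingers":5},{"x":0,"y":0,"z":0,"ax":0,"ay":0,"az":5,"fingers":5},{"x":0,"y":0,"z":0,"ax":0,"ay":0,"az":5,"fingers":5},{"x":0,"y":0,"z":0,"ax":0,"ay":0,"az":5,"fingers":5},{"x":0,"y":0,"z":0,"ax":0,"ay":0,"az":5,"fingers":5},{"x":0,"y":0,"z":0,"ax":0,"ay":0,"az":5,"fingers":5}]'

```text
t: 11.65
eef_pos: [0.5944, 0.0941, 0.08]
tool_rot: [0.117, 0.734, 0.657, 0.129]
contact_force: [-1.4, -0.9, 2.3]
gripper_width: 0.153
grasp_force: 59.2
```

```bash
python3 -c "
from h import *
st()"
```

```text
bar angle cw 96.36 axis moment(cw resist +) 0.085 torque [-0.222  0.317  0.009] F tool [-1.  -0.4 -2.6] q [-0.102  0.374 -0.269  2.118  0.591  0.388 -0.968] jt7 0.832 t 11.65 pos [0.5944 0.0941 0.08  ] grip 59.2151531483978 0.15288018937923434
```

>>> jog_arm --rows '[{"x":0,"y":0,"z":0,"ax":0,"ay":0,"az":4,"fingers":5},{"x":0,"y":0,"z":0,"ax":0,"ay":0,"az":4,"fingers":5},{"x":0,"y":0,"z":0,"ax":0,"ay":0,"az":4,"fingers":5},{"x":0,"y":0,"z":0,"ax":0,"ay":0,"az":4,"fingers":5},{"x":0,"y":0,"z":0,"ax":0,"ay":0,"az":4,"fingers":5},{"x":0,"y":0,"z":0,"ax":0,"ay":0,"az":4,"fingers":5},{"x":0,"y":0,"z":0,"ax":0,"ay":0,"az":4,"fingers":5},{"x":0,"y":0,"z":0,"ax":0,"ay":0,"az":4,"fingers":5}]'

```text
t: 12.45
eef_pos: [0.5946, 0.094, 0.0801]
tool_rot: [0.077, 0.886, 0.429, 0.156]
contact_force: [-0.5, -0.8, 3.2]
gripper_width: 0.151
grasp_force: 59.1
```

```bash
python3 -c "
from h import *
st()"
```

```text
bar angle cw 128.33 axis moment(cw resist +) 0.078 torque [-0.293  0.212 -0.025] F tool [-0.3  1.  -3.2] q [-0.217  0.365 -0.132  2.125  0.474  0.358 -1.423] jt7 0.611 t 12.45 pos [0.5946 0.094  0.0801] grip 59.143442921340466 0.15108720365291642
```

>>> jog_arm --rows '[{"x":0,"y":0,"z":0,"ax":0,"ay":0,"az":2,"fingers":5},{"x":0,"y":0,"z":0,"ax":0,"ay":0,"az":2,"fingers":5},{"x":0,"y":0,"z":0,"ax":0,"ay":0,"az":2,"fingers":5},{"x":0,"y":0,"z":0,"ax":0,"ay":0,"az":2,"fingers":5},{"x":0,"y":0,"z":0,"ax":0,"ay":0,"az":2,"fingers":5},{"x":0,"y":0,"z":0,"ax":0,"ay":0,"az":0,"fingers":5},{"x":0,"y":0,"z":0,"ax":0,"ay":0,"az":0,"fingers":5},{"x":0,"y":0,"z":0,"ax":0,"ay":0,"az":0,"fingers":5}]'

```text
t: 13.25
eef_pos: [0.5947, 0.094, 0.0801]
tool_rot: [0.063, 0.92, 0.351, 0.162]
contact_force: [-0.0, -1.4, 6.3]
gripper_width: 0.149
grasp_force: 59.4
```

```bash
python3 -c "
from h import *
st()"
```

```text
bar angle cw 138.24 axis moment(cw resist +) -0.073 torque [-0.385  0.085 -0.218] F tool [ 0.6  2.5 -5.9] q [-0.253  0.363 -0.089  2.127  0.434  0.35  -1.56 ] jt7 0.084 t 13.25 pos [0.5947 0.094  0.0801] grip 59.373534615151584 0.14884750571585675
```

>>> jog_arm --rows '[{"x":0,"y":0,"z":0,"ax":0,"ay":0,"az":2,"fingers":5},{"x":0,"y":0,"z":0,"ax":0,"ay":0,"az":2,"fingers":5},{"x":0,"y":0,"z":0,"ax":0,"ay":0,"az":2,"fingers":5},{"x":0,"y":0,"z":0,"ax":0,"ay":0,"az":1,"fingers":5},{"x":0,"y":0,"z":0,"ax":0,"ay":0,"az":1,"fingers":5},{"x":0,"y":0,"z":0,"ax":0,"ay":0,"az":0,"fingers":5},{"x":0,"y":0,"z":0,"ax":0,"ay":0,"az":0,"fingers":5},{"x":0,"y":0,"z":0,"ax":0,"ay":0,"az":0,"fingers":5}]'

```text
t: 14.05
eef_pos: [0.5947, 0.0939, 0.0801]
tool_rot: [0.051, 0.942, 0.286, 0.166]
contact_force: [-0.5, -0.7, 5.9]
gripper_width: 0.147
grasp_force: 59.4
```

```bash
python3 -c "
from h import *
st()"
```

```text
bar angle cw 146.23 axis moment(cw resist +) 0.049 torque [-0.377  0.067 -0.086] F tool [ 0.9  1.5 -5.7] q [-0.283  0.362 -0.053  2.129  0.401  0.344 -1.669] jt7 -0.005 t 14.05 pos [0.5947 0.0939 0.0801] grip 59.37020159326494 0.14738855932090447
```

>>> jog_arm --rows '[{"x":0,"y":0,"z":0,"ax":0,"ay":0,"az":1,"fingers":5},{"x":0,"y":0,"z":0,"ax":0,"ay":0,"az":1,"fingers":5},{"x":0,"y":0,"z":0,"ax":0,"ay":0,"az":1,"fingers":5},{"x":0,"y":0,"z":0,"ax":0,"ay":0,"az":1,"fingers":5},{"x":0,"y":0,"z":0,"ax":0,"ay":0,"az":1,"fingers":5},{"x":0,"y":0,"z":0,"ax":0,"ay":0,"az":1,"fingers":5},{"x":0,"y":0,"z":0,"ax":0,"ay":0,"az":1,"fingers":5},{"x":0,"y":0,"z":0,"ax":0,"ay":0,"az":1,"fingers":5}]'

```text
t: 14.85
eef_pos: [0.5947, 0.0938, 0.0801]
tool_rot: [0.04, 0.96, 0.219, 0.17]
contact_force: [-0.3, -2.9, 5.0]
gripper_width: 0.146
grasp_force: 59.4
```

```bash
python3 -c "
from h import *
st()"
```

```text
bar angle cw 154.24 axis moment(cw resist +) 0.205 torque [-0.483  0.02   0.042] F tool [ 0.1  3.2 -4.7] q [-0.313  0.361 -0.018  2.131  0.366  0.338 -1.777] jt7 -0.002 t 14.85 pos [0.5947 0.0938 0.0801] grip 59.39842369873077 0.14599432655952382
```

>>> jog_arm --rows '[{"x":0,"y":0,"z":0,"ax":0,"ay":0,"az":0.6,"fingers":5},{"x":0,"y":0,"z":0,"ax":0,"ay":0,"az":0.6,"fingers":5},{"x":0,"y":0,"z":0,"ax":0,"ay":0,"az":0.6,"fingers":5},{"x":0,"y":0,"z":0,"ax":0,"ay":0,"az":0.6,"fingers":5},{"x":0,"y":0,"z":0,"ax":0,"ay":0,"az":0.6,"fingers":5},{"x":0,"y":0,"z":0,"ax":0,"ay":0,"az":0.6,"fingers":5},{"x":0,"y":0,"z":0,"ax":0,"ay":0,"az":0.6,"fingers":5},{"x":0,"y":0,"z":0,"ax":0,"ay":0,"az":0.6,"fingers":5}]'

```text
t: 15.65
eef_pos: [0.5947, 0.0937, 0.0802]
tool_rot: [0.033, 0.968, 0.179, 0.171]
contact_force: [-0.1, -1.9, 5.7]
gripper_width: 0.156
grasp_force: 59.4
```

```bash
python3 -c "
from h import *
st()"
```

```text
bar angle cw 159.03 axis moment(cw resist +) 0.185 torque [-0.602  0.033 -0.022] F tool [ 1.1  2.5 -5.4] q [-0.331  0.361  0.004  2.132  0.345  0.334 -1.841] jt7 -0.119 t 15.65 pos [0.5947 0.0937 0.0802] grip 59.41669233608991 0.15557942684799908
```

```bash
cat >> h.py <<'E'
def avg(n=6):
    A=[]
    for _ in range(n): bot.read_camera('wrist'); o=bot.get_obs(); A.append(np.r_[np.array(o['torque'])@ZA,o['torque'],o['contact_force'],o['joint_torque'][6],o['joint_torque'][4]])
    A=np.array(A);print('avg axis',A[:,0].round(3),'mean',A.mean(0).round(3));st()
E
python3 -c "
from h import *
avg()"
```

```text
avg axis [0.169 0.205 0.146 0.131 0.144 0.094] mean [ 0.148 -0.556  0.034 -0.045 -0.403 -2.183  5.645 -0.147 -0.138]
bar angle cw 159.01 axis moment(cw resist +) 0.094 torque [-0.517  0.04  -0.088] F tool [ 0.3  3.4 -5.1] q [-0.331  0.361  0.004  2.132  0.345  0.334 -1.841] jt7 -0.127 t 15.95 pos [0.5948 0.0937 0.0802] grip 59.38556766137481 0.14939910426216152
```

>>> jog_arm --rows '[{"x":0,"y":0,"z":0,"ax":0,"ay":0,"az":0.5,"fingers":5},{"x":0,"y":0,"z":0,"ax":0,"ay":0,"az":0.5,"fingers":5},{"x":0,"y":0,"z":0,"ax":0,"ay":0,"az":0.5,"fingers":5},{"x":0,"y":0,"z":0,"ax":0,"ay":0,"az":0.5,"fingers":5},{"x":0,"y":0,"z":0,"ax":0,"ay":0,"az":0.5,"fingers":5},{"x":0,"y":0,"z":0,"ax":0,"ay":0,"az":0.5,"fingers":5},{"x":0,"y":0,"z":0,"ax":0,"ay":0,"az":0,"fingers":5},{"x":0,"y":0,"z":0,"ax":0,"ay":0,"az":0,"fingers":5}]'

```text
t: 16.75
eef_pos: [0.5948, 0.0937, 0.0801]
tool_rot: [0.028, 0.973, 0.154, 0.172]
contact_force: [-0.0, -1.3, 5.7]
gripper_width: 0.151
grasp_force: 59.4
```

```bash
python3 -c "
from h import *
avg()"
```

```text
avg axis [0.238 0.171 0.148 0.139 0.119 0.207] mean [ 0.17  -0.57   0.041 -0.026 -0.679 -2.246  5.582 -0.168 -0.179]
bar angle cw 162.01 axis moment(cw resist +) 0.207 torque [-0.58   0.073  0.009] F tool [ 0.5  2.6 -5.8] q [-0.342  0.361  0.017  2.133  0.331  0.332 -1.88 ] jt7 -0.168 t 17.05 pos [0.5948 0.0937 0.0802] grip 59.39919903874397 0.1488213123417858
```

>>> jog_arm --rows '[{"x":0,"y":0,"z":0,"ax":0,"ay":0,"az":0.7,"fingers":5},{"x":0,"y":0,"z":0,"ax":0,"ay":0,"az":0.7,"fingers":5},{"x":0,"y":0,"z":0,"ax":0,"ay":0,"az":0.7,"fingers":5},{"x":0,"y":0,"z":0,"ax":0,"ay":0,"az":0.7,"fingers":5},{"x":0,"y":0,"z":0,"ax":0,"ay":0,"az":0.7,"fingers":5},{"x":0,"y":0,"z":0,"ax":0,"ay":0,"az":0.5,"fingers":5},{"x":0,"y":0,"z":0,"ax":0,"ay":0,"az":0,"fingers":5},{"x":0,"y":0,"z":0,"ax":0,"ay":0,"az":0,"fingers":5}]'

```text
t: 17.85
eef_pos: [0.5948, 0.0937, 0.0801]
tool_rot: [0.022, 0.977, 0.12, 0.173]
contact_force: [-0.6, -3.0, 6.0]
gripper_width: 0.147
grasp_force: 59.4
```

```bash
python3 -c "
from h import *
avg(16)"
```

```text
avg axis [0.2   0.23  0.228 0.201 0.209 0.201 0.26  0.235 0.169 0.283 0.223 0.273
 0.206 0.271 0.198 0.188] mean [ 0.223 -0.626  0.009  0.01  -0.238 -2.509  5.666 -0.213 -0.241]
bar angle cw 166.0 axis moment(cw resist +) 0.188 torque [-0.608  0.041 -0.021] F tool [ 0.3  3.2 -4.9] q [-0.357  0.361  0.035  2.134  0.313  0.33  -1.933] jt7 -0.213 t 18.65 pos [0.5948 0.0937 0.0801] grip 59.422198589891195 0.14706738175017234
```

>>> jog_arm --rows '[{"x":0,"y":0,"z":0,"ax":0,"ay":0,"az":0.5,"fingers":5},{"x":0,"y":0,"z":0,"ax":0,"ay":0,"az":0.5,"fingers":5},{"x":0,"y":0,"z":0,"ax":0,"ay":0,"az":0.5,"fingers":5},{"x":0,"y":0,"z":0,"ax":0,"ay":0,"az":0.5,"fingers":5},{"x":0,"y":0,"z":0,"ax":0,"ay":0,"az":0.5,"fingers":5},{"x":0,"y":0,"z":0,"ax":0,"ay":0,"az":0,"fingers":5},{"x":0,"y":0,"z":0,"ax":0,"ay":0,"az":0,"fingers":5},{"x":0,"y":0,"z":0,"ax":0,"ay":0,"az":0,"fingers":5}]'

```text
t: 19.45
eef_pos: [0.5948, 0.0936, 0.0801]
tool_rot: [0.019, 0.98, 0.098, 0.173]
contact_force: [0.1, -1.9, 5.7]
gripper_width: 0.145
grasp_force: 59.4
```

```bash
python3 -c "
from h import *
avg(16)
c=grab('wrist','w6.png');s=grab('side','s6.png')
a=cv2.resize(c['pixels'][100:384,110:400],None,fx=1.6,fy=1.6,interpolation=cv2.INTER_CUBIC)
b=cv2.resize(s['pixels'][165:235,190:256],None,fx=5,fy=5,interpolation=cv2.INTER_CUBIC)
q=np.zeros((460,800,3),np.uint8);q[:a.shape[0],:a.shape[1]]=a;q[:b.shape[0],465:465+b.shape[1]]=b
cv2.imwrite('pics/w6b.png',q[:,:,::-1])
"
```

```text
avg axis [0.256 0.199 0.247 0.25  0.249 0.315 0.237 0.215 0.208 0.222 0.217 0.244
 0.24  0.252 0.282 0.223] mean [ 0.241 -0.646  0.014  0.021 -0.172 -2.437  5.697 -0.243 -0.281]
bar angle cw 168.5 axis moment(cw resist +) 0.223 torque [-0.635 -0.026  0.006] F tool [ 1.1  2.1 -5.1] q [-0.366  0.361  0.046  2.135  0.301  0.328 -1.966] jt7 -0.243 t 20.25 pos [0.5948 0.0936 0.0802] grip 59.441807703115046 0.14621820680995617
```

View pics/w6b.png

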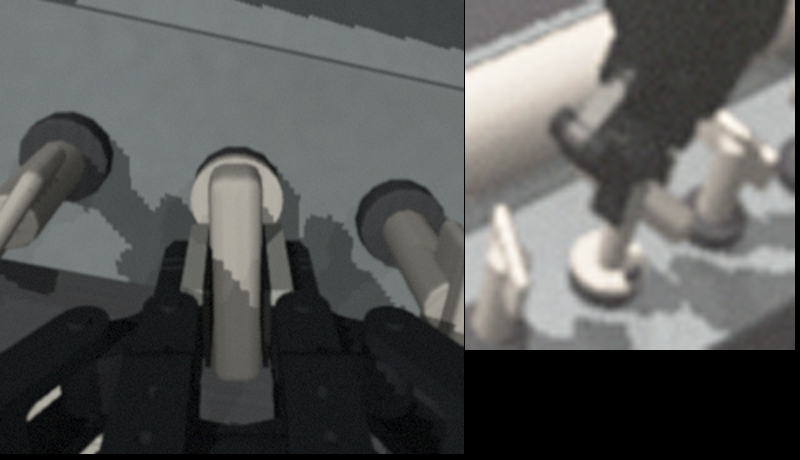

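The T bar, at column 236, is held squarely and has turned with the fingers, and the neighbouring wings are clear. I'm letting go with a small opening to read the sensor's zero here.

>>> jog_arm --rows '[{"x":0,"y":0,"z":0,"ax":0,"ay":0,"az":0,"fingers":26},{"x":0,"y":0,"z":0,"ax":0,"ay":0,"az":0,"fingers":26},{"x":0,"y":0,"z":0,"ax":0,"ay":0,"az":0,"fingers":26},{"x":0,"y":0,"z":0,"ax":0,"ay":0,"az":0,"fingers":26},{"x":0,"y":0,"z":0,"ax":0,"ay":0,"az":0,"fingers":26},{"x":0,"y":0,"z":0,"ax":0,"ay":0,"az":0,"fingers":26},{"x":0,"y":0,"z":0,"ax":0,"ay":0,"az":0,"fingers":26},{"x":0,"y":0,"z":0,"ax":0,"ay":0,"az":0,"fingers":26}]'

```text
t: 21.15
eef_pos: [0.594, 0.0941, 0.0796]
tool_rot: [0.018, 0.98, 0.099, 0.173]
contact_force: [0.3, -0.8, -0.7]
gripper_width: 0.304
grasp_force: 0.0
```

```bash
python3 -c "
from h import *
avg(16)
c=grab('wrist','w7.png')
for n in('w6','w7'):
  g=cv2.cvtColor(load(n)['pixels'],cv2.COLOR_RGB2GRAY).astype(float)
  for r in(225,240,255,275,300,320):
    row=cv2.GaussianBlur(g,(5,5),0)[r,225:295];d=np.diff(row);print(n,r,225+d.argmax(),225+d.argmin())
"
```

```text
avg axis [-0.021  0.042  0.001  0.039 -0.    -0.    -0.034  0.     0.022  0.02
  0.02  -0.038  0.011 -0.004  0.007  0.036] mean [ 0.006  0.001  0.359  0.006 -0.293  0.005 -0.1   -0.     0.268]
bar angle cw 168.48 axis moment(cw resist +) 0.036 torque [0.014 0.357 0.042] F tool [ 0.4  0.3 -0. ] q [-0.367  0.361  0.046  2.135  0.301  0.328 -1.966] jt7 -0.0 t 21.95 pos [0.594  0.0941 0.0796] grip 0.0 0.3078513154867358
w6 225 274 286
w6 240 241 272
w6 255 241 272
w6 275 278 291
w6 300 243 271
w6 320 242 272
w7 225 270 287
w7 240 237 268
w7 255 291 284
w7 275 230 284
w7 300 261 275
w7 320 225 289
```

The zero there is 0.006, so the key was holding about 0.235 N m, well into the bite. I'm backing straight off along the axis.

>>> jog_arm --rows '[{"x":0,"y":0,"z":-6,"ax":0,"ay":0,"az":0,"fingers":26},{"x":0,"y":0,"z":-10,"ax":0,"ay":0,"az":0,"fingers":26},{"x":0,"y":0,"z":-14,"ax":0,"ay":0,"az":0,"fingers":26},{"x":0,"y":0,"z":-18,"ax":0,"ay":0,"az":0,"fingers":26},{"x":0,"y":0,"z":-20,"ax":0,"ay":0,"az":0,"fingers":26},{"x":0,"y":0,"z":-20,"ax":0,"ay":0,"az":0,"fingers":26},{"x":0,"y":0,"z":-20,"ax":0,"ay":0,"az":0,"fingers":26},{"x":0,"y":0,"z":-10,"ax":0,"ay":0,"az":0,"fingers":26}]'

```text
t: 22.8
eef_pos: [0.5538, 0.0946, 0.1934]
tool_rot: [0.018, 0.98, 0.099, 0.174]
contact_force: [0.2, 0.2, -0.2]
gripper_width: 0.308
grasp_force: 0.0
```

```bash
python3 -c "
from h import *
st();c=grab('wrist','w8.png')
cv2.imwrite('pics/w8b.png',cv2.resize(c['pixels'][:,:,::-1],(800,600)))
G=np.array([.5812,.0938,.1185])
for a in (158,163,168.5): print(a,(1.5625*proj(c,[G+.008*ZA+s*.032*target(G,a,0)[0] for s in(1,-1)])).round(1).tolist())
"
```

```text
bar angle cw 168.5 axis moment(cw resist +) -0.013 torque [-0.016  0.334 -0.02 ] F tool [ 0.1 -0.2  0.2] q [-0.352  0.123 -0.008  2.121  0.226  0.579 -1.899] jt7 -0.007 t 22.8 pos [0.5538 0.0946 0.1934] grip 0.0 0.3080557999496598
158 [[417.2, 355.0], [393.9, 235.1]]
163 [[411.8, 355.7], [399.6, 234.3]]
168.5 [[405.9, 356.0], [406.0, 234.0]]
```

View pics/w8b.png

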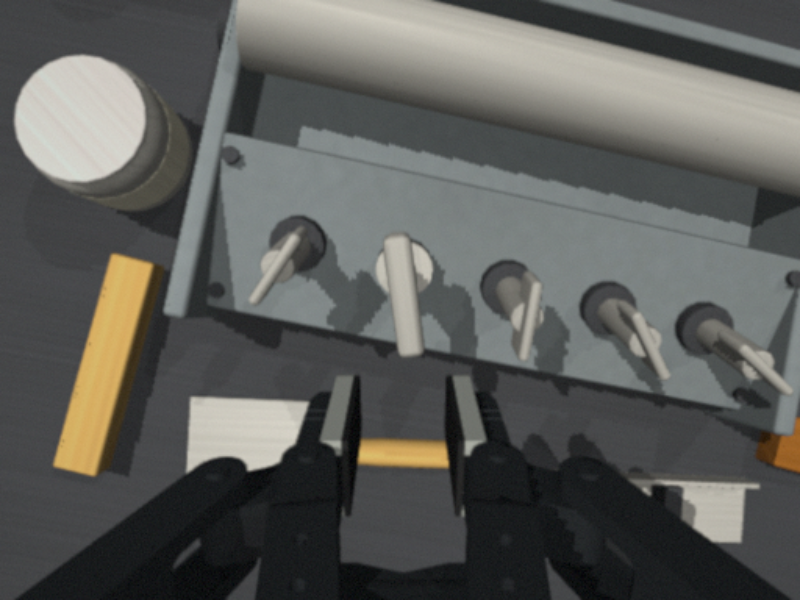

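The bar now runs from (397,235) to (411,355), about 162.5°. It sprang back roughly 6° to its holding point, as a key wound past 2.75 should. The wing keys and loose things look unchanged, so I'm handing in.

```bash
python3 -c "
from station import bot
print(bot.hand_in())"
```

```text
the job is handed in; nothing more can be done
None
```

I turned the T-handled clamp key clockwise until it bit and resisted at about 0.235 N m, then let go and handed the job in. It sprang back about 6° to its holding point, which I estimate at about 2.75 rad. It took one hold rather than several, and the last picture shows the wing keys and the loose things in view unmoved.

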